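# Snap in a hanging hook and proof-pull it on the gauge

### The job

Take the hook with the red collar out of the white rack and press it down into the empty middle socket of the aluminium hanger bar until it snaps fully home, its collar down on the bar. Then keep hold of the hook and pull it straight up with slowly rising force until the dial needle stands in the green band, keep it there for about a second, ease off and let go, leaving the hook snapped home and the needle back at zero. Never drive the needle into a red band, neither when pushing nor when pulling, pull on the hook only and not on the bar, and leave everything else where it is.

Things in the scene. Friction and masses are not known exactly. Their poses are not given: they have to be found in the camera images.
- hook_red: Loose hanging hook with a RED collar and grip block, about 90 g, upright in one of the rack's three holes (which one varies). Origin: centre of the collar's underside; z up along its axis. Collar 26 mm across, z = 0 to 6 mm. A 6 mm wire hook curls in its x-z plane on top, up to z = 66 mm, within 13 mm of the axis.
- hook_red_grip (a point): Where to take the red hook: on its axis, 29 mm above its origin, in the RED grip block that stands on the collar (22 mm along the hook's x, 16 mm along its y, from z = 6 to 40 mm). Close the fingers along y, on the faces 16 mm apart; at this height tips reaching 19 mm lower still clear the collar.
- hook_red_foot (a point): Tip of the red hook's round snap root, 37 mm below its origin. The root is 14 mm across with a tapered foot (7 mm across at the tip) and a waist between 10 and 22 mm below the origin. It fits the socket in any yaw.
- hook_blue: Loose hook with a BLUE collar and grip block, same shape as the red one; same origin and axes. Not to be used: leave it in the rack.
- hook_yellow: Loose hook with a YELLOW collar and grip block, same shape as the red one; same origin and axes. Not to be used: leave it in the rack.
- rack: Fixed white block, 70 mm (x) by 230 mm (y) by 45 mm tall, with three loose holes 17 mm across and 39 mm deep in a row along its y, 75 mm apart; one hook stands in each, collar on the block's top. Origin: centre of its underside.
- bar: Aluminium hanger bar, 50 mm (x) by 270 mm (y) by 38 mm tall, in the pull-test jig. Origin: centre of its underside, about 22 mm over the table. It carries two fitted grey hooks, 90 mm to either side of the middle socket, standing 66 mm above its top. It rides up and down on a stiff spring, 20 N per mm, at most about 2 mm either way.
- socket (a point): Mouth of the empty middle socket: centre of the hole in the bar's top face, about 60 mm over the table, z up. Hole 16 mm across, right through the bar. Fully home, the red hook's origin lies here (within about 1 mm). Pulled, the snapped-in hook lifts by 0.5 to 7 mm of play and give (it differs each time) as the force builds up; it holds over 20 N.
- socket_balls (a point): Between the two sprung balls in the socket, about 16 mm (+-3) below its mouth. The foot goes in freely until the hook's origin is some 15 to 22 mm above the mouth; then the balls resist with roughly 2 to 10 N until, 4 to 12 mm before the collar meets the bar, they snap into the waist and draw the root in, which can tip the needle upscale, up to 0.6, for a moment.
- dial (a point): Centre of the round dial on the jig: white face 100 mm across, facing up, on a grey pod 120 mm wide that stands on the bar's +x side, 112 mm from the bar's axis. This point is on the face, about 51 mm over the table.
- needle (a joint): Angle (rad) of the dial's black needle. 0: no load, pointing at the black mark nearest the bar. Clockwise from above, positive, when the bar is pulled up: 0.06 rad per newton; negative when pushed down. Green band: 0.60 to 0.84 (10 to 14 N pull). Red bands: above 1.08 (18 N pull) and below -2.10 (35 N push).
- pack_a: Vacuum-packed sausage, 75 by 210 by 42 mm, lying on the table; origin at the centre of its underside. Bystander.
- pack_b: Another vacuum-packed sausage, the same size. Bystander.
- spice_jar: Jar with a red cap, 60 mm across and 100 mm tall; origin at the centre of its underside. Bystander.
- label_roll: Roll of white labels, 76 mm across and 45 mm tall, standing flat; origin at the centre of its underside. Bystander.

How it is judged (in metres and radians):
On the way, in this order (a step that is already met when the one before it is completed fails the run):
1. the red-collared hook is snapped fully home in the bar's middle socket, not yet pulled on (z of hook_red in the frame of socket between -0.003 and 0.0025 m and horizontal distance between hook_red and socket below 0.003 m and angle between hook_red's own z axis and vertical below 0.1 rad and value of joint needle below 0.3 rad), for 0.2 s.
2. the hook is held and pulled so that the needle stays in the green band for half a second, the fingers not bearing on the bar, the hook still home (value of joint needle between 0.6 and 0.84 rad and contact force between the fingers and hook_red above 3 N and contact force between the fingers and bar below 1 N and z of hook_red in the frame of socket between -0.003 and 0.0085 m and horizontal distance between hook_red and socket below 0.003 m and angle between hook_red's own z axis and vertical below 0.1 rad), for 0.5 s.
At the end, for the whole second after the job is handed in: The red-collared hook stands upright (within 0.1 rad), at rest, snapped home in the middle socket (origin within 2.5 mm of the socket point in height and within 3 mm sideways), and the needle is back within 0.15 rad of zero (z of hook_red in the frame of socket between -0.003 and 0.0025 m and horizontal distance between hook_red and socket below 0.003 m and angle between hook_red's own z axis and vertical below 0.1 rad and value of joint needle between -0.15 and 0.15 rad and linear speed of hook_red below 0.01 m/s); the robot touches nothing.
It fails at once if the needle enters the red band on the pull side (above 1.08) (value of joint needle above 1.08 rad).
It fails at once if the needle enters the red band on the push side (below -2.10) (value of joint needle below -2.1 rad).
It fails at once if another hook, a pack, the jar or the label roll is moved by more than 20 mm (distance of any of hook_blue, hook_yellow, pack_a, pack_b, spice_jar, label_roll from where it was at the start of the episode above 0.02 m).
It also fails if it takes over 69 s, if anything falls off the work surface, if the arm or the gripper's body presses on something with over 40 N, if the wrist force passes 120 N, or if a joint passes its speed limit or range.

### The arm

A 6-joint arm with a two-finger parallel gripper is mounted at the origin on the work surface. World frame = base frame: x ahead of the robot, y to its left, z up, the work surface at z = 0. Lengths are in mm, angles in rad, forces in N, time in s.
With the tool pointing down it reaches from about 275 to 1000 mm from the base axis. Payload 8.4 kg.
Tool frame: the origin (TCP) lies midway between the tips of the shut fingers; the grasp point (between the pads) lies grip_depth behind it (grip_depth is the distance from the TCP to the grasp point, in mm); z points along the fingers, y is the line along which they close (so a half turn about z gives the same grasp; the last joint's range is limited). The gripper opens to 85 mm and grips with 20 to 120 N. Pads are 22 mm wide; open, the fingers measure 114 mm over their backs; the gripper's body (76 mm by 85 mm) begins 54 mm behind the grasp point. The pads swing forward as they close: fully open they stand 13 mm farther back than shut.
Start: joints at [-1.124, 0.353, 1.633, -0, 1.155, -0.002], TCP at [271.177, -563.108, 231.281] pointing down, gripper open.
Joint ranges: [-2.63, 2.63], [-0.92, 2.1], [0.06, 2.66], [-1.3, 4.44], [0, 2.69], [-3.02, 3.02]. Speed limits (rad/s): [2.22, 2.22, 2.79, 3.14, 3.14, 3.14].

### API

Orientations are given as [roll, pitch, yaw] about the fixed x, y, z axes, in that order (R = Rz(yaw) Ry(pitch) Rx(roll)).
In Python, from rig import * gives the robot as it stands.
- The arm moves only by the shell command python3 -m creep 'ROWS' [FORCE]. ROWS is JSON, a list of rows, each an object of numbers: "x", "y", "z": the shift along the tool's x, y, z in mm; "rx", "ry", "rz": the turn, a rotation vector about the tool's x, y, z in rad; "hand": the finger opening in mm, from 0 to 85.4. A call has 1 to 20 rows; each row shifts and turns the commanded pose from where the row before left it, along the tool's axes as they then stand; what a row does not reach is not made up. A row lasts 1/8 s, in which the tool goes at most 62.5 mm and 10.7 degrees, less where a joint would pass 70% of its speed; a pose out of reach is approached as far as the arm can. A call with a gripper value outside its range is refused whole. The fingers move at their own pace and stop on an object; FORCE is the grip in N (left out, the last holds). Time passes only in rows, so rows that do not move let the fingers close. It gives the time, the measured TCP pose, the force, the opening and the grip force at its end, in the units of the state.
- sense(): the state, without advancing time (a new reading comes with each control period).
- grab_frame(name): name is "scene" or "top" or "wrist"; returns the picture (480x640x3 uint8, red, green, blue); there is no depth.
- get_calibration(name): a dict with "K" (3x3 intrinsics, pixels), "R" (3x3) and "t" (3): a world point X has camera coordinates R X + t. Camera axes: x right, y down, z forward; pixel columns grow to the right and rows downward; lengths in mm; the calibration is good to about 2 mm. A picture is of the moment at which its call begins: read the wrist's pose just before it. get_calibration takes no time and is no camera call; for the wrist camera it gives the pose at the moment of the call.
- sign_off(): hands the job in; it is judged then, once.
The state is a dict: "clock": time; "qpos": joint angles; "qvel": joint speeds; "joint_efforts": joint torques, N m; "eef_pos": TCP position; "tcp_rot": TCP orientation; "contact_force": force on the tool from outside, world axes, zero at the start; "wrist_torque": the same for the moment, N m; "opening": opening from 0.0 (shut) to 1.0 (fully open); "grasp_force": force on a finger pad.
Only numpy, scipy, OpenCV 4.12 (cv2) and the standard library are available. Lean on these libraries where they do the work, as an engineer would, in place of code of your own. Each camera call takes 0.05 s, during which the arm holds its last target. There are 200 camera calls.

## Working session

There is one attempt and no reset: what is moved stays moved. The work goes in short steps, Python scripts to look and compute and a shell command to move; the robot and the scene stay as the last step left them, time stands still between calls to the robot, and variables do not carry over. Pictures are saved under pics/ and viewed, at most 12 in all, crops included, and the job is handed in when it is done.

```bash
mkdir -p pics; python3 - <<'E'
from rig import *
import cv2
s=sense();print(s)
for n in("top","scene"):
    cv2.imwrite(f"pics/{n}0.png",cv2.cvtColor(grab_frame(n),cv2.COLOR_RGB2BGR))
    c=get_calibration(n);print(n,c)
E
```

```text
{'clock': 0.0, 'qpos': array([-1.12439825e+00,  3.53671016e-01,  1.63414701e+00,  1.35363856e-05,
        1.15517913e+00, -2.41732349e-03]), 'qvel': array([ 0.00029861, -0.0008132 , -0.00171902, -0.00041067,  0.00188214,
       -0.00038492]), 'joint_efforts': array([-3.91579979e-04, -6.05250192e+01, -3.42054820e+01, -6.66104347e-05,
        9.50532267e-03, -8.58597332e-06]), 'eef_pos': array([ 270.97424072, -562.67263505,  230.54188306]), 'tcp_rot': array([-3.14018818e+00, -1.57714082e-05,  4.48809916e-01]), 'contact_force': array([ 0.02033578, -0.48512265, -0.70384108]), 'wrist_torque': array([0.01370409, 0.02433067, 0.04281074]), 'grasp_force': 0.0, 'opening': 0.9970166732181743}
top {'K': array([[557.32983769,   0.        , 317.04415494],
       [  0.        , 557.32983769, 240.83166775],
       [  0.        ,   0.        ,   1.        ]]), 'R': array([[-0.02834202, -0.99959603,  0.00212245],
       [-0.98867609,  0.02771925, -0.14748302],
       [ 0.14736461, -0.00627838, -0.98906231]]), 't': array([  60.66539323,  496.38754294, 1271.76278052])}
scene {'K': array([[602.61826431,   0.        , 332.65655922],
       [  0.        , 602.61826431, 237.91798313],
       [  0.        ,   0.        ,   1.        ]]), 'R': array([[-0.01024446,  0.99993127, -0.00570109],
       [ 0.7095767 ,  0.00325235, -0.7046207 ],
       [-0.70455373, -0.01126382, -0.70956125]]), 't': array([ -50.37061382, -322.90045912, 1817.48469806])}
```

View pics/top0.png

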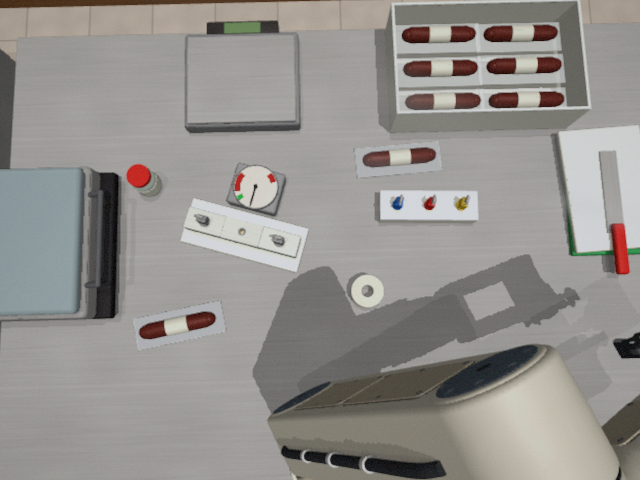

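View pics/scene0.png

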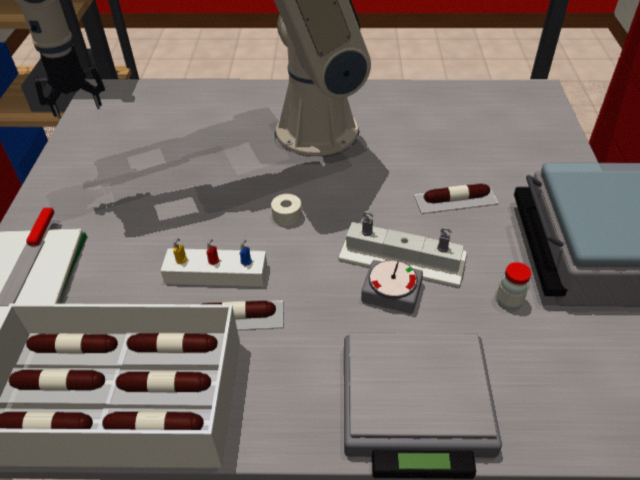

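The top view shows the red hook in the rack's middle hole at about (430,203) and the empty socket at (242,231). The dial is at (256,187). I'll enlarge both areas.

```bash
python3 - <<'E'
import cv2,numpy as np
a=cv2.imread("pics/top0.png");b=cv2.imread("pics/scene0.png")
f=lambda i,x,y:cv2.resize(i[y:y+70,x:x+100],None,fx=4,fy=4,interpolation=cv2.INTER_CUBIC)
cv2.imwrite("pics/crop0.png",np.vstack([np.hstack([f(a,380,170),f(a,195,195)]),np.hstack([f(b,165,225),f(b,355,205)])]))
E
cat > h.py <<'E'
from rig import *
import numpy as np, cv2
def ray(n,u,v,z,c=None):
    c=c or get_calibration(n); K,R,t=map(np.array,(c["K"],c["R"],c["t"]))
    o=-R.T@t; d=R.T@np.linalg.inv(K)@[u,v,1]
    return o+d*(z-o[2])/d[2]
E
```

```text
(no output)
```

View pics/crop0.png

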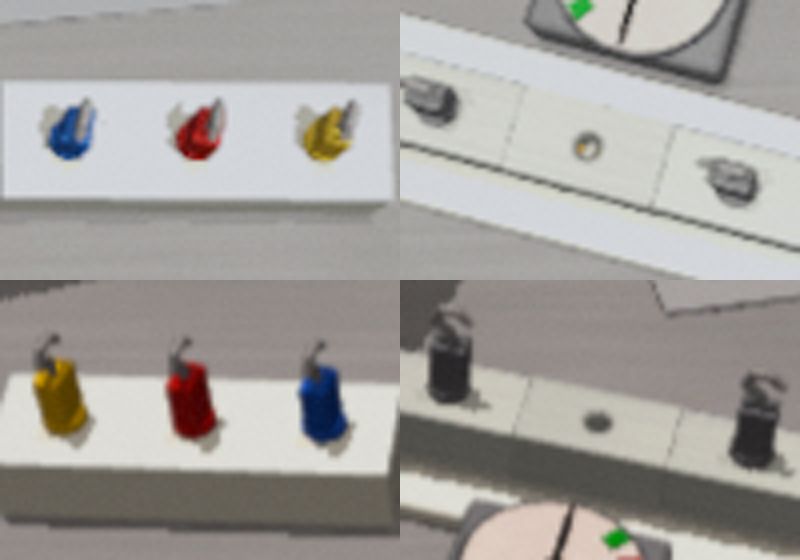

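The enlarged crop puts the socket at top (242,231.8) and scene (404.5,240.5). The red collar is at top (429,206) and scene (212.5,262).

```bash
python3 - <<'E'
from h import *
print("sock",ray("top",242,231.8,60),ray("scene",404.5,240.5,60))
print("red",ray("top",429,206,48),ray("scene",212.5,262,48))
print("dial",ray("top",256,187,51))
print("fitted", ray("top",195+30/4,195+105/4,75),ray("top",195+335/4,195+190/4,75))
print("rack corners",[ray("top",380+u/4,170+v/4,45)[:2].round() for u,v in((3,82),(392,84),(392,200),(3,198))])
s=sense();c=get_calibration("wrist");print(s["eef_pos"],c)
E
```

```text
sock [520.38433668 219.5244082   60.        ] [522.09821878 223.52510088  60.        ]
red [ 571.58494953 -218.65068088   48.        ] [ 581.23882307 -217.8509179    48.        ]
dial [627.94576553 186.82977271  51.        ]
fitted [544.85662807 307.74243083  75.        ] [490.80424984 134.16609799  75.        ]
rack corners [array([ 613., -107.]), array([ 605., -337.]), array([ 536., -332.]), array([ 543., -104.])]
[ 270.98064064 -562.73165657  230.6128541 ] {'K': array([[419.32904446,   0.        , 317.53357592],
       [  0.        , 419.32904446, 238.90621837],
       [  0.        ,   0.        ,   1.        ]]), 'R': array([[ 0.43313678, -0.90132633, -0.0018385 ],
       [-0.86326074, -0.41542899,  0.2867048 ],
       [-0.25917835, -0.12259529, -0.95801721]]), 't': array([-623.26438402,  -36.64773126,  378.92958402])}
```

```bash
python3 -m creep '[{"x":42,"y":-18},{"x":42,"y":-18},{"x":42,"y":-18},{"x":42,"y":-18},{"x":42,"y":-18},{"x":42,"y":-18},{"x":42,"y":-18},{"x":42,"y":-18},{"x":42,"y":-18},{"x":42,"y":-18},{},{}]'; python3 - <<'E'
from h import *
s=sense();print(s["eef_pos"],s["tcp_rot"],s["contact_force"])
c=get_calibration("wrist");np.savez("w1.npz",**{k:np.array(v) for k,v in c.items()})
cv2.imwrite("pics/w1.png",cv2.cvtColor(grab_frame("wrist"),cv2.COLOR_RGB2BGR))
E
```

```text
[ 270.98064064 -562.73165657  230.6128541 ] [-3.14030936e+00 -1.47282485e-06  4.48783194e-01] [ 0.05214881  0.1871801  -0.09711676]schema error: expected keys x, y, z, rx, ry, rz, hand
```

View pics/w1.png

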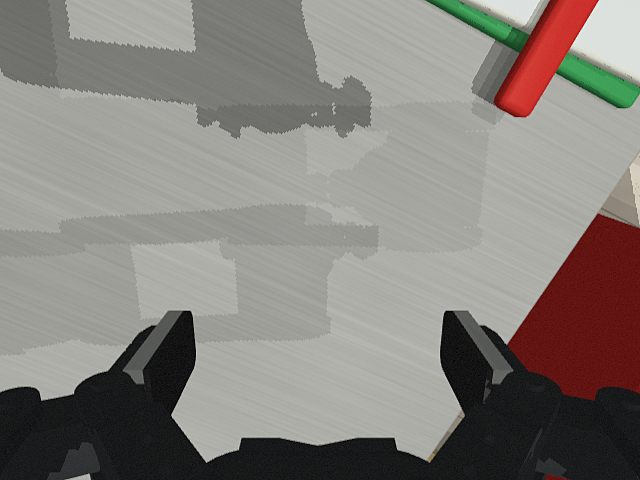

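The rows were refused because every row needs all the keys, so this picture is only the start pose: table, knife handle at (530,90) and the fingers. I'll resend the move with full keys.

```bash
python3 -m creep '[{"x":42,"y":-18,"z":0,"rx":0,"ry":0,"rz":0,"hand":85},{"x":42,"y":-18,"z":0,"rx":0,"ry":0,"rz":0,"hand":85},{"x":42,"y":-18,"z":0,"rx":0,"ry":0,"rz":0,"hand":85},{"x":42,"y":-18,"z":0,"rx":0,"ry":0,"rz":0,"hand":85},{"x":42,"y":-18,"z":0,"rx":0,"ry":0,"rz":0,"hand":85},{"x":42,"y":-18,"z":0,"rx":0,"ry":0,"rz":0,"hand":85},{"x":42,"y":-18,"z":0,"rx":0,"ry":0,"rz":0,"hand":85},{"x":42,"y":-18,"z":0,"rx":0,"ry":0,"rz":0,"hand":85},{"x":42,"y":-18,"z":0,"rx":0,"ry":0,"rz":0,"hand":85},{"x":42,"y":-18,"z":0,"rx":0,"ry":0,"rz":0,"hand":85},{"x":0,"y":0,"z":0,"rx":0,"ry":0,"rz":0,"hand":85},{"x":0,"y":0,"z":0,"rx":0,"ry":0,"rz":0,"hand":85}]'; python3 - <<'E'
from h import *
s=sense();print(s["eef_pos"],s["tcp_rot"],s["contact_force"])
c=get_calibration("wrist");np.savez("w1.npz",**{k:np.array(v) for k,v in c.items()})
cv2.imwrite("pics/w2.png",cv2.cvtColor(grab_frame("wrist"),cv2.COLOR_RGB2BGR))
E
```

```text
clock: 1.65
eef_pos: [571.0, -218.8, 230.9]
tcp_rot: [-3.141, 0.001, 0.449]
contact_force: [-0.3, 0.5, -0.6]
opening: 0.997
grasp_force: 0.0
[ 570.96245112 -218.82797501  230.91371416] [-3.14119653e+00  9.30862032e-04  4.49439418e-01] [-0.3236705   0.48873599 -0.59118984]
```

View pics/w2.png

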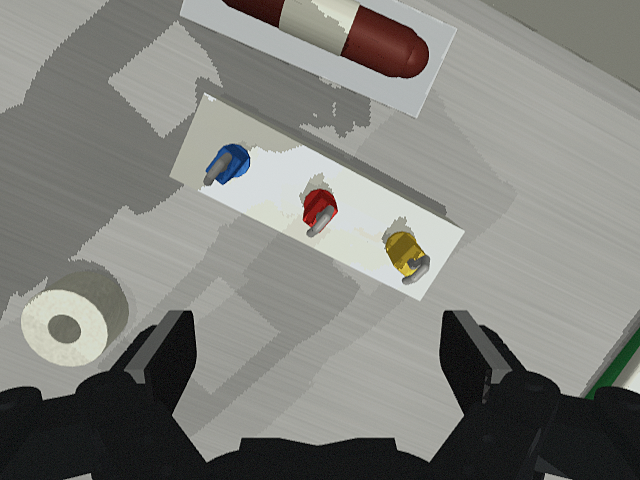

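The wrist view shows the red hook at about (320,208), with its wire leaning towards (318,230). I'll fit a model silhouette to the red mask for x, y and yaw.

```bash
cat > fit.py <<'E'
from h import *
from scipy.optimize import minimize
def fit(img,c,x0,z0):
    """img BGR; fit x,y,yaw of the red hook, origin height z0, on the red mask"""
    K,R,t=(np.array(c[k],float) for k in "KRt")
    def px(P): q=(K@(R@P.T+t[:,None])).T; return q[:,:2]/q[:,2:]
    u,v=px(np.array([[*x0,z0+20.]]))[0]; x1,y1=int(u)-60,int(v)-60
    b=img[y1:y1+120,x1:x1+120].astype(int)
    M=cv2.resize(((b[...,2]-np.maximum(b[...,0],b[...,1]))>50).astype(np.uint8),None,fx=8,fy=8,interpolation=cv2.INTER_LINEAR)
    M[:]=cv2.morphologyEx(M,cv2.MORPH_CLOSE,np.ones((9,9)))
    th=np.linspace(0,2*np.pi,40)
    def sil(p):
        m=np.zeros_like(M)
        cyl=np.array([[p[0]+13*np.cos(a),p[1]+13*np.sin(a),z0+h] for a in th for h in(0,6)])
        cs,sn=np.cos(p[2]),np.sin(p[2])
        box=np.array([[p[0]+cs*i*11-sn*j*8,p[1]+sn*i*11+cs*j*8,z0+h] for i in(-1,1) for j in(-1,1) for h in(6,40)])
        ax=np.array([[p[0]+cs*i-sn*j,p[1]+sn*i+cs*j,z0+h] for i,j,h in[(0,0,40)]+[(k,0,52) for k in(-13,13)]])
        for P in(cyl,box): cv2.fillConvexPoly(m,cv2.convexHull(((px(P)-[x1,y1]+.5)*8).astype(np.int32)),1)
        # the wire: ring outline, r 10 about z0+53 -> ignored region
        w=np.array([[p[0]+cs*10*np.cos(a),p[1]+sn*10*np.cos(a),z0+53+10*np.sin(a)] for a in th])
        ign=np.zeros_like(M); cv2.polylines(ign,[((px(w)-[x1,y1]+.5)*8).astype(np.int32)],True,1,24)
        return m,ign
    def cost(p):
        m,ign=sil(p); k=ign==0
        return ((m!=M)&k).sum()/64.
    best=min((minimize(cost,[*x0,a],method="Nelder-Mead",options=dict(initial_simplex=[[x0[0],x0[1],a],[x0[0]+4,x0[1],a],[x0[0],x0[1]+4,a],[x0[0],x0[1],a+.25]],maxiter=120)) for a in np.arange(-1.5,1.5,.3)),key=lambda r:r.fun)
    m,ign=sil(best.x)
    o=cv2.resize(img[y1:y1+120,x1:x1+120],None,fx=5,fy=5,interpolation=cv2.INTER_CUBIC)
    cs_,_=cv2.findContours(cv2.resize(m,(600,600)),cv2.RETR_EXTERNAL,cv2.CHAIN_APPROX_NONE); cv2.drawContours(o,cs_,-1,(0,255,0),1)
    return best.x,best.fun,M.sum()/64,o
E
python3 - <<'E'
from fit import *
c=dict(np.load("w1.npz"));im=cv2.imread("pics/w2.png")
x,f,a,o=fit(im,c,(575,-219),45.);print(x,f,a);cv2.imwrite("pics/fit1.png",o)
E
```

```text
[ 5.74409824e+02 -2.17869035e+02 -1.46213002e-01] 256.53125 752.6875
```

View pics/fit1.png

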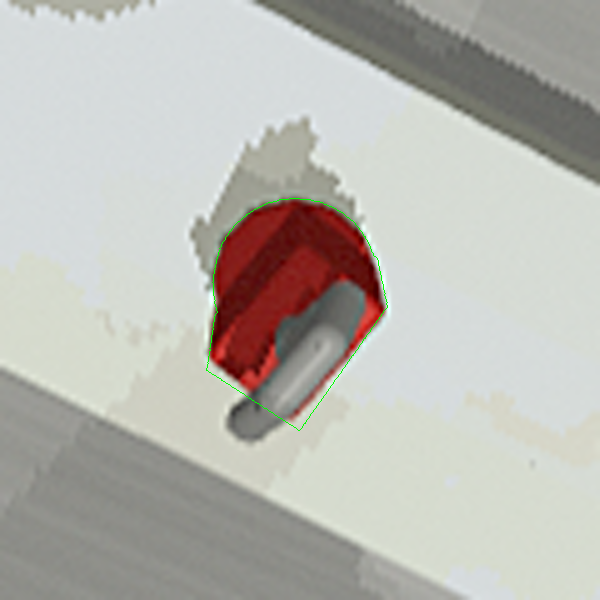

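The block's long edge runs from (300,430) to (385,305) in the crop, which gives a hook yaw of about -0.17 with the origin near (574.4,-218). I'll turn, descend partway and fit again.

```bash
python3 -m creep '[{"x":0,"y":0,"z":10,"rx":0,"ry":0,"rz":0.155,"hand":45},{"x":0,"y":0,"z":15,"rx":0,"ry":0,"rz":0.155,"hand":45},{"x":0,"y":0,"z":15,"rx":0,"ry":0,"rz":0.155,"hand":45},{"x":0,"y":0,"z":10,"rx":0,"ry":0,"rz":0.155,"hand":45},{"x":3,"y":-1,"z":5,"rx":0,"ry":0,"rz":0,"hand":45},{"x":0,"y":0,"z":0,"rx":0,"ry":0,"rz":0,"hand":45},{"x":0,"y":0,"z":0,"rx":0,"ry":0,"rz":0,"hand":45}]'; python3 - <<'E'
from fit import *
try: print("gd",grip_depth)
except Exception as e: print(e)
s=sense();print(s["eef_pos"],s["tcp_rot"],s["qpos"])
c=get_calibration("wrist")
im=cv2.cvtColor(grab_frame("wrist"),cv2.COLOR_RGB2BGR);cv2.imwrite("pics/w3.png",im)
x,f,a,o=fit(im,c,(575,-219),45.);print(x,f,a);cv2.imwrite("pics/fit2.png",o)
E
```

```text
clock: 2.58
eef_pos: [574.7, -218.6, 176.7]
tcp_rot: [3.141, -0.001, -0.17]
contact_force: [-0.4, -0.4, -0.4]
opening: 0.527
grasp_force: 0.0
gd 18.700000000000003
[ 574.73463705 -218.58856306  176.71539636] [ 3.14146892e+00 -5.53068396e-04 -1.69660263e-01] [-3.65866824e-01  3.92256470e-01  1.70646910e+00 -1.56770711e-05
  1.04230050e+00  1.37459770e+00]
[ 5.74659953e+02 -2.18147335e+02 -3.43397312e-01] 371.1875 1180.6875
```

View pics/fit2.png

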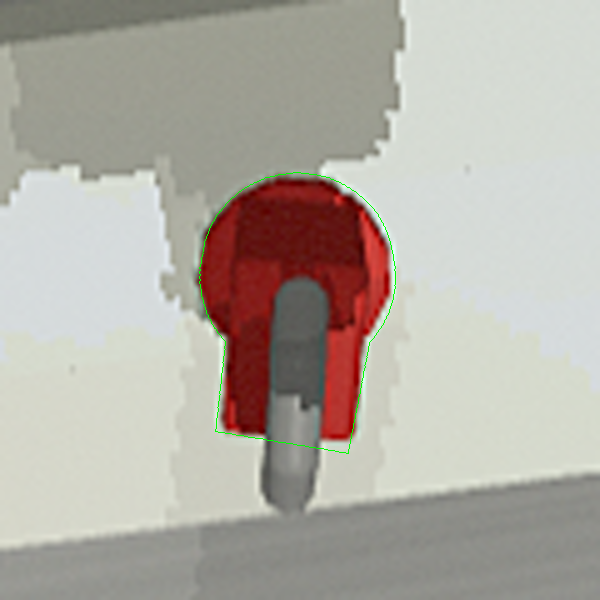

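The block sits aligned with the fingers to within about 0.05 rad and its centre matches the TCP. I'll descend and grasp.

```bash
python3 -m creep '[{"x":0,"y":0,"z":25,"rx":0,"ry":0,"rz":0.03,"hand":45},{"x":0,"y":0,"z":25,"rx":0,"ry":0,"rz":0,"hand":45},{"x":0,"y":0,"z":25,"rx":0,"ry":0,"rz":0,"hand":45},{"x":0,"y":0,"z":20,"rx":0,"ry":0,"rz":0,"hand":45},{"x":0,"y":0,"z":15,"rx":0,"ry":0,"rz":0,"hand":45},{"x":0,"y":0,"z":12,"rx":0,"ry":0,"rz":0,"hand":45},{"x":0,"y":0,"z":0,"rx":0,"ry":0,"rz":0,"hand":45},{"x":0,"y":0,"z":0,"rx":0,"ry":0,"rz":0,"hand":0},{"x":0,"y":0,"z":0,"rx":0,"ry":0,"rz":0,"hand":0},{"x":0,"y":0,"z":0,"rx":0,"ry":0,"rz":0,"hand":0},{"x":0,"y":0,"z":0,"rx":0,"ry":0,"rz":0,"hand":0},{"x":0,"y":0,"z":0,"rx":0,"ry":0,"rz":0,"hand":0},{"x":0,"y":0,"z":0,"rx":0,"ry":0,"rz":0,"hand":0}]' 80
```

```text
clock: 4.25
eef_pos: [575.3, -218.5, 55.2]
tcp_rot: [3.141, -0.002, -0.201]
contact_force: [-0.7, -0.2, 6.0]
opening: 0.174
grasp_force: 78.3
```

```bash
python3 -m creep '[{"x":0,"y":0,"z":-12,"rx":0,"ry":0,"rz":0,"hand":0},{"x":0,"y":0,"z":-25,"rx":0,"ry":0,"rz":0,"hand":0},{"x":0,"y":0,"z":-30,"rx":0,"ry":0,"rz":0,"hand":0},{"x":0,"y":0,"z":-30,"rx":0,"ry":0,"rz":0,"hand":0},{"x":-7,"y":-21,"z":-28,"rx":0,"ry":0,"rz":0,"hand":0},{"x":-14,"y":-42,"z":0,"rx":0,"ry":0,"rz":0,"hand":0},{"x":-14,"y":-42,"z":0,"rx":0,"ry":0,"rz":0,"hand":0},{"x":-14,"y":-42,"z":0,"rx":0,"ry":0,"rz":0,"hand":0},{"x":-14,"y":-42,"z":0,"rx":0,"ry":0,"rz":0,"hand":0},{"x":-14,"y":-42,"z":0,"rx":0,"ry":0,"rz":0,"hand":0},{"x":-14,"y":-42,"z":0,"rx":0,"ry":0,"rz":0,"hand":0},{"x":-14,"y":-42,"z":0,"rx":0,"ry":0,"rz":0,"hand":0},{"x":-14,"y":-42,"z":0,"rx":0,"ry":0,"rz":0,"hand":0},{"x":-14,"y":-42,"z":0,"rx":0,"ry":0,"rz":0,"hand":0},{"x":-7,"y":-21,"z":0,"rx":0,"ry":0,"rz":0,"hand":0},{"x":0,"y":0,"z":0,"rx":0,"ry":0,"rz":0,"hand":0},{"x":0,"y":0,"z":0,"rx":0,"ry":0,"rz":0,"hand":0}]'; python3 - <<'E'
from h import *
s=sense();print(s["eef_pos"],s["tcp_rot"],s["contact_force"],s["qpos"])
c=get_calibration("wrist");np.savez("w4.npz",**{k:np.array(v) for k,v in c.items()})
cv2.imwrite("pics/w4.png",cv2.cvtColor(grab_frame("wrist"),cv2.COLOR_RGB2BGR))
E
```

```text
clock: 6.38
eef_pos: [521.2, 220.6, 179.5]
tcp_rot: [3.141, 0.0, -0.201]
contact_force: [0.2, -0.0, -1.7]
opening: 0.174
grasp_force: 78.2
[521.23335866 220.63388156 179.45508771] [ 3.14115443e+00  6.08296628e-05 -2.01086158e-01] [ 0.23288901 -0.00829181 -1.69776498] [ 3.97971233e-01  3.18322462e-01  1.81060500e+00 -3.86155138e-04
  1.01296256e+00  2.17005816e+00]
```

View pics/w4.png

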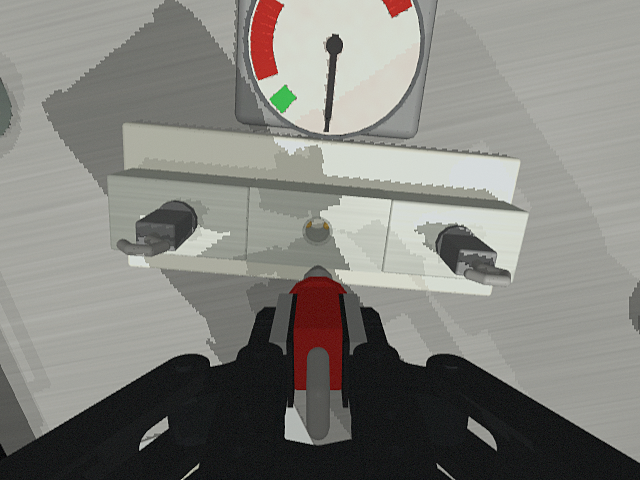

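The wrist view shows the socket mouth at (317,231) and the root tip emerging at about (318,268). The dial centre is at (334,45) with the needle pointing down at (327,130). I'll compute the socket from this, along with the foot's expected pixel.

```bash
python3 - <<'E'
from h import *
c=dict(np.load("w4.npz"));K,R,t=c["K"],c["R"],c["t"]
print(ray("wrist",316.5,231,60,c))
print("foot ray", ray("wrist",318,268,136,c))
for z in(132.3,140,169,175):
    q=K@(R@np.array([521.2,220.6,z])+t);print(z,q[:2]/q[2])
im=cv2.imread("pics/w4.png")
cv2.imwrite("pics/c4.png",cv2.resize(im[205:305,260:380],None,fx=6,fy=6,interpolation=cv2.INTER_CUBIC))
E
```

```text
[521.14305401 222.09262981  60.        ]
foot ray [524.03870938 220.60558525 136.        ]
132.3 [319.18282402 270.7007288 ]
140 [319.24794052 276.6741165 ]
169 [319.54492516 303.91766185]
175 [319.61917489 310.72887556]
```

View pics/c4.png

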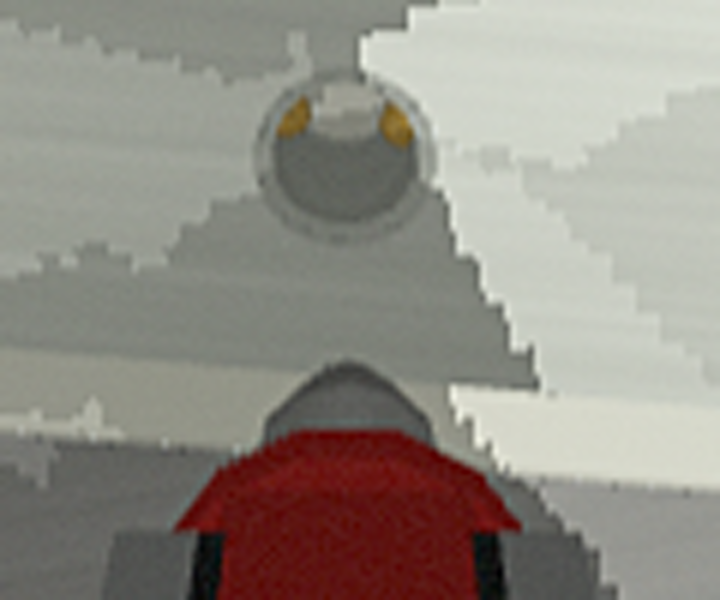

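The enlarged crop puts the hole centre at (317.5,230.8) and the root tip at column 318.3, so the tip is within about 0.5 mm sideways. I'll shift slightly and go down into the free part of the socket.

```bash
python3 -m creep '[{"x":0.3,"y":-0.5,"z":15,"rx":0,"ry":0,"rz":0,"hand":0},{"x":0,"y":0,"z":25,"rx":0,"ry":0,"rz":0,"hand":0},{"x":0,"y":0,"z":20,"rx":0,"ry":0,"rz":0,"hand":0},{"x":0,"y":0,"z":8,"rx":0,"ry":0,"rz":0,"hand":0},{"x":0,"y":0,"z":4,"rx":0,"ry":0,"rz":0,"hand":0},{"x":0,"y":0,"z":4,"rx":0,"ry":0,"rz":0,"hand":0},{"x":0,"y":0,"z":4,"rx":0,"ry":0,"rz":0,"hand":0},{"x":0,"y":0,"z":3,"rx":0,"ry":0,"rz":0,"hand":0},{"x":0,"y":0,"z":0,"rx":0,"ry":0,"rz":0,"hand":0},{"x":0,"y":0,"z":0,"rx":0,"ry":0,"rz":0,"hand":0}]'
```

```text
clock: 7.68
eef_pos: [521.9, 221.7, 96.4]
tcp_rot: [-3.141, -0.0, -0.201]
contact_force: [0.7, -0.1, -1.1]
opening: 0.175
grasp_force: 78.2
```

```bash
cat > dial.py <<'E'
from h import *
def needle(cam="wrist"):
    c=get_calibration(cam); K,R,t=(np.array(c[k]) for k in "KRt")
    im=grab_frame(cam).astype(int)
    C=np.load("dialc.npy"); a=np.arange(-np.pi,np.pi,.01); r=np.arange(18,36,1.)
    A,Rr=np.meshgrid(a,r); P=np.stack([C[0]+Rr*np.cos(A),C[1]+Rr*np.sin(A),51+0*A],-1).reshape(-1,3)
    q=(K@(R@P.T+t[:,None])).T; q=(q[:,:2]/q[:,2:]).astype(np.float32)
    v=cv2.remap(im.max(2).astype(np.float32),q[:,0].reshape(A.shape),q[:,1].reshape(A.shape),cv2.INTER_LINEAR,borderValue=255)
    m=v.mean(0); k=m<m.min()+30; ang=np.angle((np.exp(1j*a)[k]).mean())
    return ang,m.min()   # world angle; clockwise positive => reading = zero-ang
if __name__=="__main__":
    z0=float(np.load("zero.npy")); s=sense(); a,m=needle()
    print("needle",round(float((z0-a+np.pi)%(2*np.pi)-np.pi),3),"dark",m,"F",s["contact_force"].round(1),"pos",s["eef_pos"].round(2))
E
python3 - <<'E'
from dial import *
c=dict(np.load("w4.npz"));C=ray("wrist",334.5,45,51,c);np.save("dialc.npy",C);print(C,ray("wrist",327,130,51,c))
a,m=needle();np.save("zero.npy",a);print(a,m)
cv2.imwrite("pics/w5.png",cv2.cvtColor(grab_frame("wrist"),cv2.COLOR_RGB2BGR))
E
python3 -m creep '[{"x":0,"y":0,"z":1.5,"rx":0,"ry":0,"rz":0,"hand":0},{"x":0,"y":0,"z":1.5,"rx":0,"ry":0,"rz":0,"hand":0},{"x":0,"y":0,"z":1.5,"rx":0,"ry":0,"rz":0,"hand":0},{"x":0,"y":0,"z":1.5,"rx":0,"ry":0,"rz":0,"hand":0},{"x":0,"y":0,"z":1,"rx":0,"ry":0,"rz":0,"hand":0},{"x":0,"y":0,"z":1,"rx":0,"ry":0,"rz":0,"hand":0},{"x":0,"y":0,"z":1,"rx":0,"ry":0,"rz":0,"hand":0},{"x":0,"y":0,"z":1,"rx":0,"ry":0,"rz":0,"hand":0}]'; python3 dial.py
```

```text
[628.29641588 189.24918185  51.        ] [581.46859203 203.03337165  51.        ]
2.848407346410079 61.012478
clock: 8.78
eef_pos: [521.7, 221.5, 86.3]
tcp_rot: [3.141, 0.0, -0.201]
contact_force: [-0.2, -3.3, 2.2]
opening: 0.179
grasp_force: 78.6
needle -0.14 dark 61.28787 F [-0.2 -3.3  2.2] pos [521.71 221.46  86.3 ]
```

```bash
python3 -m creep '[{"x":0,"y":0,"z":1,"rx":0,"ry":0,"rz":0,"hand":0},{"x":0,"y":0,"z":1,"rx":0,"ry":0,"rz":0,"hand":0},{"x":0,"y":0,"z":1,"rx":0,"ry":0,"rz":0,"hand":0},{"x":0,"y":0,"z":1,"rx":0,"ry":0,"rz":0,"hand":0}]'; python3 dial.py;  python3 -m creep '[{"x":0,"y":0,"z":1,"rx":0,"ry":0,"rz":0,"hand":0},{"x":0,"y":0,"z":1,"rx":0,"ry":0,"rz":0,"hand":0},{"x":0,"y":0,"z":1,"rx":0,"ry":0,"rz":0,"hand":0},{"x":0,"y":0,"z":1,"rx":0,"ry":0,"rz":0,"hand":0}]'; python3 dial.py
```

```text
clock: 9.32
eef_pos: [521.9, 221.7, 82.4]
tcp_rot: [-3.142, -0.0, -0.201]
contact_force: [-0.3, -3.8, 4.8]
opening: 0.175
grasp_force: 78.9
needle -0.325 dark 59.77273 F [-0.3 -3.8  4.8] pos [521.89 221.73  82.36]
clock: 9.88
eef_pos: [521.9, 222.0, 78.5]
tcp_rot: [-3.141, -0.0, -0.201]
contact_force: [-1.5, -2.6, 4.5]
opening: 0.175
grasp_force: 79.3
needle -0.448 dark 60.679688 F [-1.5 -2.6  4.5] pos [521.94 222.01  78.5 ]
```

```bash
python3 -m creep '[{"x":0,"y":0,"z":1,"rx":0,"ry":0,"rz":0,"hand":0},{"x":0,"y":0,"z":1,"rx":0,"ry":0,"rz":0,"hand":0},{"x":0,"y":0,"z":1,"rx":0,"ry":0,"rz":0,"hand":0}]'; python3 dial.py;  python3 -m creep '[{"x":0,"y":0,"z":1,"rx":0,"ry":0,"rz":0,"hand":0},{"x":0,"y":0,"z":1,"rx":0,"ry":0,"rz":0,"hand":0},{"x":0,"y":0,"z":1,"rx":0,"ry":0,"rz":0,"hand":0}]'; python3 dial.py
```

```text
clock: 10.3
eef_pos: [521.9, 221.9, 75.2]
tcp_rot: [-3.141, -0.0, -0.201]
contact_force: [0.3, -0.2, -0.6]
opening: 0.17
grasp_force: 78.5
needle -0.06 dark 61.10064 F [ 0.3 -0.2 -0.6] pos [521.92 221.94  75.18]
clock: 10.72
eef_pos: [521.4, 221.5, 72.0]
tcp_rot: [3.141, 0.001, -0.201]
contact_force: [-0.7, -0.5, -2.1]
opening: 0.174
grasp_force: 78.2
needle 0.06 dark 60.57053 F [-0.7 -0.5 -2.1] pos [521.41 221.51  72.01]
```

```bash
python3 -m creep '[{"x":0,"y":0,"z":0.5,"rx":0,"ry":0,"rz":0,"hand":0},{"x":0,"y":0,"z":0.5,"rx":0,"ry":0,"rz":0,"hand":0},{"x":0,"y":0,"z":0,"rx":0,"ry":0,"rz":0,"hand":0}]'; python3 dial.py;  python3 -m creep '[{"x":0,"y":0,"z":0.4,"rx":0,"ry":0,"rz":0,"hand":0},{"x":0,"y":0,"z":0.4,"rx":0,"ry":0,"rz":0,"hand":0},{"x":0,"y":0,"z":0,"rx":0,"ry":0,"rz":0,"hand":0}]'; python3 dial.py
```

```text
clock: 11.15
eef_pos: [521.6, 221.5, 71.2]
tcp_rot: [3.141, 0.0, -0.201]
contact_force: [-1.2, -2.5, -1.4]
opening: 0.172
grasp_force: 78.3
needle 0.05 dark 59.807724 F [-1.2 -2.5 -1.4] pos [521.59 221.52  71.24]
clock: 11.58
eef_pos: [521.9, 221.6, 70.5]
tcp_rot: [3.142, -0.0, -0.201]
contact_force: [-1.4, -1.8, -0.8]
opening: 0.175
grasp_force: 78.4
needle -0.01 dark 61.06326 F [-1.4 -1.8 -0.8] pos [521.86 221.61  70.52]
```

```bash
python3 -m creep '[{"x":0,"y":0,"z":0.4,"rx":0,"ry":0,"rz":0,"hand":0},{"x":0,"y":0,"z":0.3,"rx":0,"ry":0,"rz":0,"hand":0},{"x":0,"y":0,"z":0,"rx":0,"ry":0,"rz":0,"hand":0}]'; python3 dial.py;  python3 -m creep '[{"x":0,"y":0,"z":0.3,"rx":0,"ry":0,"rz":0,"hand":0},{"x":0,"y":0,"z":0.3,"rx":0,"ry":0,"rz":0,"hand":0},{"x":0,"y":0,"z":0,"rx":0,"ry":0,"rz":0,"hand":0}]'; python3 dial.py
```

```text
clock: 12.0
eef_pos: [521.9, 221.7, 70.0]
tcp_rot: [-3.142, -0.0, -0.201]
contact_force: [-1.3, -4.5, 3.4]
opening: 0.177
grasp_force: 79.0
needle -0.249 dark 61.509872 F [-1.3 -4.5  3.4] pos [521.88 221.69  69.97]
clock: 12.42
eef_pos: [521.9, 221.7, 69.7]
tcp_rot: [-3.142, -0.0, -0.201]
contact_force: [-3.0, -4.9, 7.9]
opening: 0.174
grasp_force: 79.8
needle -0.563 dark 57.58713 F [-3.  -4.9  7.9] pos [521.9  221.69  69.7 ]
```

The collar is down on the bar at about 9 N of push. I'll hold briefly, relieve the side load, then start raising slowly.

```bash
python3 -m creep '[{"x":0,"y":0.4,"z":0,"rx":0,"ry":0,"rz":0,"hand":0},{"x":0,"y":0,"z":-0.3,"rx":0,"ry":0,"rz":0,"hand":0},{"x":0,"y":0,"z":-0.3,"rx":0,"ry":0,"rz":0,"hand":0},{"x":0,"y":0,"z":0,"rx":0,"ry":0,"rz":0,"hand":0},{"x":0,"y":0,"z":0,"rx":0,"ry":0,"rz":0,"hand":0}]'; python3 dial.py;  python3 -m creep '[{"x":0,"y":0,"z":-0.3,"rx":0,"ry":0,"rz":0,"hand":0},{"x":0,"y":0,"z":-0.3,"rx":0,"ry":0,"rz":0,"hand":0},{"x":0,"y":0,"z":0,"rx":0,"ry":0,"rz":0,"hand":0}]'; python3 dial.py; python3 -m creep '[{"x":0,"y":0,"z":-0.3,"rx":0,"ry":0,"rz":0,"hand":0},{"x":0,"y":0,"z":-0.3,"rx":0,"ry":0,"rz":0,"hand":0},{"x":0,"y":0,"z":0,"rx":0,"ry":0,"rz":0,"hand":0}]'; python3 dial.py
```

```text
clock: 13.1
eef_pos: [521.9, 221.6, 69.9]
tcp_rot: [-3.141, -0.0, -0.201]
contact_force: [-0.7, -0.7, 4.0]
opening: 0.17
grasp_force: 79.3
needle -0.325 dark 58.961372 F [-0.7 -0.7  4. ] pos [521.92 221.58  69.92]
clock: 13.52
eef_pos: [521.7, 221.3, 70.2]
tcp_rot: [-3.142, 0.0, -0.201]
contact_force: [-0.0, -0.3, -0.1]
opening: 0.17
grasp_force: 78.5
needle -0.035 dark 59.452095 F [-0.  -0.3 -0.1] pos [521.7  221.31  70.18]
clock: 13.95
eef_pos: [521.5, 221.3, 70.9]
tcp_rot: [3.141, 0.0, -0.201]
contact_force: [-0.9, -0.4, -1.2]
opening: 0.172
grasp_force: 78.4
needle 0.02 dark 60.953777 F [-0.9 -0.4 -1.2] pos [521.54 221.29  70.91]
```

```bash
python3 -m creep '[{"x":0,"y":0,"z":-0.3,"rx":0,"ry":0,"rz":0,"hand":0},{"x":0,"y":0,"z":0,"rx":0,"ry":0,"rz":0,"hand":0}]'; python3 dial.py; python3 -m creep '[{"x":0,"y":0,"z":-0.3,"rx":0,"ry":0,"rz":0,"hand":0},{"x":0,"y":0,"z":0,"rx":0,"ry":0,"rz":0,"hand":0}]'|grep zz; python3 dial.py;python3 -m creep '[{"x":0,"y":0,"z":-0.3,"rx":0,"ry":0,"rz":0,"hand":0},{"x":0,"y":0,"z":0,"rx":0,"ry":0,"rz":0,"hand":0}]'|grep zz; python3 dial.py
```

```text
clock: 14.25
eef_pos: [521.6, 221.3, 71.2]
tcp_rot: [3.142, 0.0, -0.201]
contact_force: [-1.4, -0.3, -3.0]
opening: 0.175
grasp_force: 78.3
needle 0.06 dark 61.16531 F [-1.4 -0.3 -3. ] pos [521.59 221.31  71.22]
needle 0.13 dark 59.61198 F [-0.2 -1.5 -3.4] pos [521.55 221.27  71.48]
needle 0.22 dark 59.53928 F [-0.1 -0.4 -4.6] pos [521.55 221.25  71.75]
```

```bash
python3 -m creep '[{"x":0,"y":0,"z":-0.3,"rx":0,"ry":0,"rz":0,"hand":0},{"x":0,"y":0,"z":-0.3,"rx":0,"ry":0,"rz":0,"hand":0},{"x":0,"y":0,"z":0,"rx":0,"ry":0,"rz":0,"hand":0}]'|grep zz; python3 dial.py;python3 -m creep '[{"x":0,"y":0,"z":-0.2,"rx":0,"ry":0,"rz":0,"hand":0},{"x":0,"y":0,"z":-0.2,"rx":0,"ry":0,"rz":0,"hand":0},{"x":0,"y":0,"z":0,"rx":0,"ry":0,"rz":0,"hand":0}]'|grep zz; python3 dial.py
```

```text
needle 0.41 dark 56.939236 F [-0.4 -0.2 -8.2] pos [521.48 221.22  72.27]
needle 0.6 dark 56.59619 F [  0.5  -1.6 -11.1] pos [521.43 221.16  72.63]
```

```bash
python3 -m creep '[{"x":0,"y":0,"z":-0.2,"rx":0,"ry":0,"rz":0,"hand":0},{"x":0,"y":0,"z":-0.05,"rx":0,"ry":0,"rz":0,"hand":0},{"x":0,"y":0,"z":0,"rx":0,"ry":0,"rz":0,"hand":0},{"x":0,"y":0,"z":0,"rx":0,"ry":0,"rz":0,"hand":0},{"x":0,"y":0,"z":0,"rx":0,"ry":0,"rz":0,"hand":0},{"x":0,"y":0,"z":0,"rx":0,"ry":0,"rz":0,"hand":0}]'|grep zz; python3 dial.py;python3 -m creep '[{"x":0,"y":0,"z":0,"rx":0,"ry":0,"rz":0,"hand":0},{"x":0,"y":0,"z":0,"rx":0,"ry":0,"rz":0,"hand":0},{"x":0,"y":0,"z":0,"rx":0,"ry":0,"rz":0,"hand":0},{"x":0,"y":0,"z":0,"rx":0,"ry":0,"rz":0,"hand":0}]'|grep zz; python3 dial.py
python3 - <<'E'
from h import *
im=cv2.cvtColor(grab_frame("wrist"),cv2.COLOR_RGB2BGR);cv2.imwrite("pics/w6.png",im)
E
```

```text
needle 0.755 dark 55.065105 F [ -0.6  -2.  -12.9] pos [521.52 221.18  73.05]
needle 0.73 dark 52.32183 F [ -1.6  -3.4 -12.2] pos [521.55 221.27  73.12]
```

View pics/w6.png

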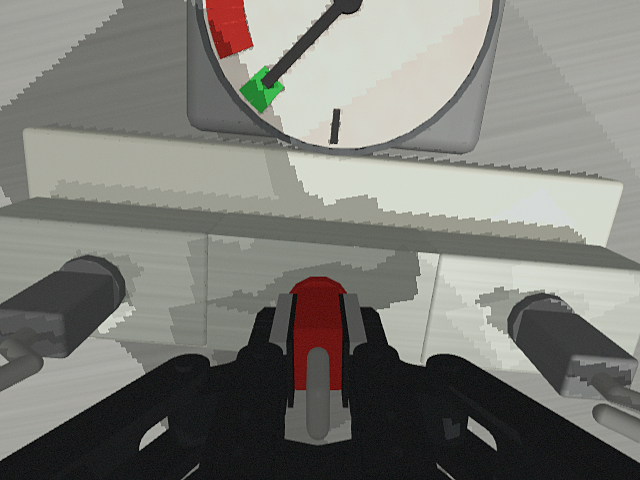

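The needle tip lies in the middle of the green band at (263,88), and it has been held for over a second. I'll ease off and re-seat the hook.

```bash
python3 -m creep '[{"x":0,"y":0,"z":0,"rx":0,"ry":0,"rz":0,"hand":0},{"x":0,"y":0,"z":0.3,"rx":0,"ry":0,"rz":0,"hand":0},{"x":0,"y":0,"z":0.3,"rx":0,"ry":0,"rz":0,"hand":0},{"x":0,"y":0,"z":0.4,"rx":0,"ry":0,"rz":0,"hand":0},{"x":0,"y":0,"z":0.4,"rx":0,"ry":0,"rz":0,"hand":0},{"x":0,"y":0,"z":0.4,"rx":0,"ry":0,"rz":0,"hand":0},{"x":0,"y":0,"z":0.4,"rx":0,"ry":0,"rz":0,"hand":0},{"x":0,"y":0,"z":0.3,"rx":0,"ry":0,"rz":0,"hand":0},{"x":0,"y":0,"z":0,"rx":0,"ry":0,"rz":0,"hand":0}]'|grep zz; python3 dial.py;python3 -m creep '[{"x":0,"y":0,"z":0.3,"rx":0,"ry":0,"rz":0,"hand":0},{"x":0,"y":0,"z":0.2,"rx":0,"ry":0,"rz":0,"hand":0},{"x":0,"y":0,"z":0,"rx":0,"ry":0,"rz":0,"hand":0}]'|grep zz; python3 dial.py
```

```text
needle -0.04 dark 61.705296 F [-1.  -4.  -1.1] pos [522.27 221.47  71.01]
needle -0.04 dark 60.0491 F [-0.4 -2.7 -0.7] pos [522.07 221.49  70.26]
```

```bash
python3 -m creep '[{"x":0,"y":0.2,"z":0.3,"rx":0,"ry":0,"rz":0,"hand":0},{"x":0,"y":0,"z":0.2,"rx":0,"ry":0,"rz":0,"hand":0},{"x":0,"y":0,"z":0,"rx":0,"ry":0,"rz":0,"hand":0}]'|grep zz; python3 dial.py;python3 -m creep '[{"x":0,"y":0,"z":0,"rx":0,"ry":0,"rz":0,"hand":45},{"x":0,"y":0,"z":0,"rx":0,"ry":0,"rz":0,"hand":45},{"x":0,"y":0,"z":0,"rx":0,"ry":0,"rz":0,"hand":45},{"x":0,"y":0,"z":0,"rx":0,"ry":0,"rz":0,"hand":45},{"x":0,"y":0,"z":0,"rx":0,"ry":0,"rz":0,"hand":45}]'; python3 dial.py
```

```text
needle -0.282 dark 59.458225 F [-0.7 -0.5  4. ] pos [522.01 221.4   69.96]
clock: 19.8
eef_pos: [521.6, 221.1, 69.6]
tcp_rot: [3.142, 0.0, -0.201]
contact_force: [-0.9, -0.0, -0.4]
opening: 0.525
grasp_force: 0.0
needle -0.06 dark 62.206814 F [-0.9 -0.  -0.4] pos [521.62 221.12  69.6 ]
```

Released with the needle near zero. I'll retreat upward and check.

```bash
python3 -m creep '[{"x":0,"y":0,"z":-10,"rx":0,"ry":0,"rz":0,"hand":45},{"x":0,"y":0,"z":-20,"rx":0,"ry":0,"rz":0,"hand":45},{"x":0,"y":0,"z":-30,"rx":0,"ry":0,"rz":0,"hand":45},{"x":0,"y":0,"z":-30,"rx":0,"ry":0,"rz":0,"hand":45},{"x":0,"y":0,"z":-20,"rx":0,"ry":0,"rz":0,"hand":45},{"x":0,"y":0,"z":0,"rx":0,"ry":0,"rz":0,"hand":45},{"x":0,"y":0,"z":0,"rx":0,"ry":0,"rz":0,"hand":45}]'; python3 dial.py; python3 - <<'E'
from fit import *
c=get_calibration("wrist");im=cv2.cvtColor(grab_frame("wrist"),cv2.COLOR_RGB2BGR);cv2.imwrite("pics/w7.png",im)
x,f,a,o=fit(im,c,(521.5,221.5),60.);print(x,f,a)
E
```

```text
clock: 20.72
eef_pos: [521.2, 220.9, 179.2]
tcp_rot: [3.141, 0.0, -0.201]
contact_force: [-0.4, -1.0, -1.5]
opening: 0.524
grasp_force: 0.0
needle -0.055 dark 55.81163 F [-0.4 -1.  -1.5] pos [521.25 220.94 179.15]
[ 5.21751396e+02  2.22433744e+02 -8.07440039e-02] 424.875 1322.0
```

View pics/w7.png

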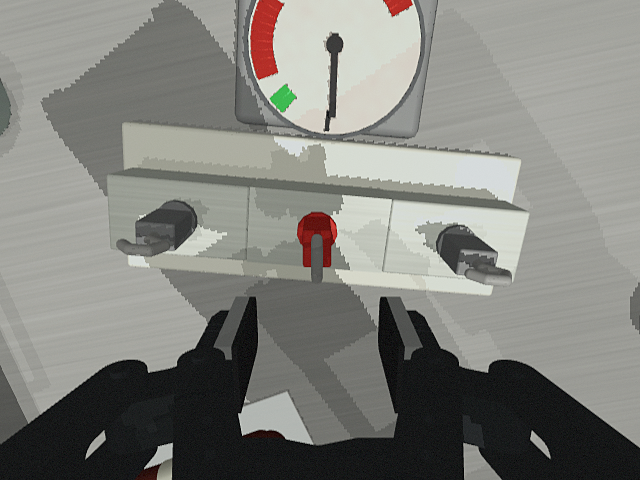

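The hook stands upright in the socket at (317,225), its collar on the bar. The needle is at its zero mark and the gripper is clear.

```bash
python3 -c "
from rig import *
print(sign_off())"
```

```text
the job is handed in; nothing more can be done
None
```

The red hook is snapped home in the middle socket and was pulled to about 0.73–0.75 rad in the green band for over a second. It was then released with the needle back near zero (about -0.06 rad), and the job is handed in; no verdict came back.

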